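# Show the bored plate to the inspection camera

## Robot

A 7-joint arm with a two-finger parallel gripper is mounted at the origin on the work surface. World frame = base frame: x ahead of the robot, y to its left, z up, the work surface at z = 0. Lengths are in m, angles in rad, forces in N, time in s.
With the tool pointing down it reaches from about 0.35 to 0.9 m from the base axis. Payload 8.1 kg.
Tool frame: the origin (TCP) lies between the finger pads; the fingertips stand 11 mm ahead of it and the grasp point (between the pads) lies 8 mm behind it; z points along the fingers, y is the line along which they close (so a half turn about z gives the same grasp; the last joint's range is limited). The gripper opens to 92 mm and grips with 3 to 60 N. Pads are 19 mm wide; open, the fingers measure 130 mm over their backs; the gripper's body (75 mm by 190 mm) begins 47 mm behind the grasp point.
Start: joints at [1.148, 0.434, 0.025, 1.573, -0.012, 1.134, -0.075], TCP at [0.196, -0.593, 0.238] pointing down, gripper open.
Joint ranges: [-2.62, 2.62], [-0.44, 2.09], [-1.27, 1.32], [0.08, 2.57], [-1.32, 4.46], [0.12, 2], [-2.74, 2.74]. Speed limits (rad/s): [2.22, 2.22, 3.01, 3.01, 3.14, 3.14, 3.14].

## Interface

Orientations are given as a rotation vector (axis times angle).
In Python, from cell import observe, get_image, camera_params, sign_off gives the robot as it stands.
- The arm moves only by the shell command python3 -m pendant 'ROWS' [FORCE]. ROWS is JSON, one flat list of numbers, 7 for each row, row after row: the shift along the tool's x, y, z in m, then the turn, a rotation vector about the tool's x, y, z in rad, then the finger opening in m, from 0 to 0.0918. In form: [dx, dy, dz, rx, ry, rz, jaw, dx, dy, dz, rx, ry, rz, jaw, ...]. A call has 1 to 10 rows; each row shifts and turns the commanded pose from where the row before left it, along the tool's axes as they then stand; what a row does not reach is not made up. A row lasts 1/8 s, in which the tool goes at most 62.5 mm and 10.7 degrees, less where a joint would pass 70% of its speed; a pose out of reach is approached as far as the arm can. A call is refused whole if a number of a shift passes 0.0625 or a number of a turn 0.188, either way. A call with a gripper value outside its range is refused whole. The fingers move at their own pace and stop on an object; FORCE is the grip in N (left out, the last holds). Time passes only in rows, so rows that do not move let the fingers close. It gives the time, the measured TCP pose, the force, the opening and the grip force at its end, in the units of the state.
- observe(): the state, without advancing time (a new reading comes with each control period).
- get_image(name): name is "side" or "top"; returns the picture (480x640x3 uint8, red, green, blue); there is no depth.
- camera_params(name): a dict with "intrinsics" (3x3 intrinsics, pixels), "dist" ([k1, k2, p1, p2, k3] as OpenCV has them; the pictures are not rectified), "eye" and "rotation" of the camera in the world. Camera axes: x right, y down, z forward; pixel columns grow to the right and rows downward; lengths in m; the calibration is good to about 2 mm. A picture is of the moment at which its call begins. camera_params takes no time and is no camera call.
- sign_off(): hands the job in; it is judged then, once.
The state is a dict: "clock": time; "joints": joint angles; "dq": joint speeds; "joint_efforts": joint torques, N m; "position": TCP position; "ee_rot": TCP orientation; "force": force on the tool from outside, world axes, zero at the start; "ft_torque": the same for the moment, N m; "width": opening from 0.0 (shut) to 1.0 (fully open); "gripper_force": force on a finger pad.
Only numpy, scipy, OpenCV 4.12 (cv2) and the standard library are available. Lean on these libraries where they do the work, as an engineer would, in place of code of your own. Each camera call takes 0.05 s, during which the arm holds its last target. There are 200 camera calls.

## Task

Take the loose blue-faced aluminium plate out of the open drill vise, gripping it by its upper end so that the fingers leave the bore clear, and hold it up in front of the orange inspection camera: blue face square to the lens, the same end up and level in the picture as it stood in the vise, with the bore centred on the line of sight 150 mm from the front glass. Finish while holding it there, still, in the air: do not put it down or let go, and leave the camera and the other things on the bench as they are.

Things in the scene. Friction and masses are not known exactly. Their poses are not given: they have to be found in the camera images.
- plate_center (a point): Centre (half-way up, across and through) of a loose aluminium plate 60 mm wide (its y), 100 mm tall (its z, up), 12 mm thick (its x), 0.17 kg, upright in the open vise. The broad face that its +x axis points out of is inked blue (bare round the bore), the other is bare metal. Underside 25 mm above the table; the jaws hide its lowest 30 mm.
- plate_bore (a point): Centre of the plate's round 32 mm through bore, 10 mm below plate_center (40 mm above the lower edge), half-way through the thickness; the bore runs along the plate's x. Axes as plate_center. Solid metal above the bore: 44 mm tall.
- plate: The same plate; origin at the middle of its underside, axes as plate_center.
- vise: Low dark steel drill vise, fixed. Jaws open: 16 mm gap along its y, 2 mm play each side of the plate, which lifts straight up. Origin on the table under the middle of the gap. Jaws 90 mm wide, tops 55 mm above the table; bed 100 mm wide, from 90 mm in -x to 70 mm in +x; spindle and cross handle reach 120 mm in -x at 38 mm height.
- cam_lens (a point): Centre of the front glass of the inspection camera. It looks along this point's -x axis, roughly back towards the robot and 10 to 32 degrees downwards; z is up in its picture, y is level. Glass 270 to 295 mm above the table. When the plate is shown rightly, the plate's axes are parallel to these.
- cam_stand: Stand of the inspection camera, fixed: round 84 mm foot, 16 mm steel post, fork at the top; origin under the foot. The camera is an orange box 55 x 36 x 30 mm with a black 28 mm lens barrel; it tilts on an axis 300 mm above the table, 50 mm behind the glass, held by friction only: do not touch.
- gauge_stand: Dial gauge stand, fixed bystander: blue block foot 55 x 50 x 45 mm, post 230 mm tall, dial 48 mm across, 50 mm out in -x at 175 mm height. Origin under its foot.
- mug: Blue mug, 80 mm across, 90 mm tall, handle at +y; bystander. Origin under its foot.
- oil: Yellow oil bottle with red cap, 56 mm across, 130 mm tall; bystander. Origin under its foot.
- bushing: Brass flanged bushing, 60 mm across, 35 mm tall; bystander. Origin under its flange.
- driver: Screwdriver lying on the table; bystander. Lies along its x.
- brush: Brush lying on the table; bystander. Lies along its x.
Not all that is in view belongs to the job. Leave any red or turquoise look-alike of the vise alone.

How it is judged:
By the outcome, as a careful person would: the job done as asked, in the order asked, and still so for the second after the job is handed in, while the arm keeps its last pose, push and grip.
It also fails if it takes over 32 s, if anything falls off the work surface, if the arm or the gripper's body presses on something with over 40 N, if the wrist force passes 120 N, or if a joint passes its speed limit or range.

## Working session

There is one attempt and no reset: what is moved stays moved. The work goes in short steps, Python scripts to look and compute and a shell command to move; the robot and the scene stay as the last step left them, time stands still between calls to the robot, and variables do not carry over. Pictures are saved under pics/ and viewed, at most 10 in all, crops included, and the job is handed in when it is done.

```bash
mkdir -p pics; ls; python3 - <<'E'
from cell import *
import cv2,numpy as np
np.set_printoptions(precision=4,suppress=True)
s=observe();print(s)
for n in("side","top"):
    cv2.imwrite(f"pics/{n}0.png",get_image(n)[:,:,::-1]); p=camera_params(n); print(n,p)
E
```

```text
pics
{'clock': 0.0, 'joints': array([ 1.1484,  0.4352,  0.025 ,  1.5741, -0.0116,  1.134 , -0.0751]), 'dq': array([-0.0001, -0.0004, -0.0008, -0.0005,  0.0001, -0.0006, -0.0008]), 'joint_efforts': array([  0.001 , -66.7854,   0.9852, -31.446 ,  -0.0607,   0.0432,
         0.0002]), 'position': array([ 0.1963, -0.5928,  0.237 ]), 'ee_rot': array([-3.1   , -0.4999,  0.0006]), 'force': array([ 0.0097,  0.987 , -0.4407]), 'ft_torque': array([-0.0146, -0.0221,  0.0136]), 'gripper_force': 0.0, 'width': 1.0027580762173807}
side {'intrinsics': array([[551.2703,   0.    , 317.9586],
       [  0.    , 551.2703, 243.4192],
       [  0.    ,   0.    ,   1.    ]]), 'dist': array([-0.1546,  0.    ,  0.    ,  0.    ,  0.    ]), 'eye': array([ 0.1026, -1.0257,  0.9866]), 'rotation': array([-2.1552,  0.3558, -0.2156])}
top {'intrinsics': array([[617.9826,   0.    , 307.3789],
       [  0.    , 617.9826, 235.9077],
       [  0.    ,   0.    ,   1.    ]]), 'dist': array([-0.1455,  0.    ,  0.    ,  0.    ,  0.    ]), 'eye': array([0.1784, 0.0406, 1.8206]), 'rotation': array([-2.1278,  2.1192, -0.2058])}
```

View pics/side0.png

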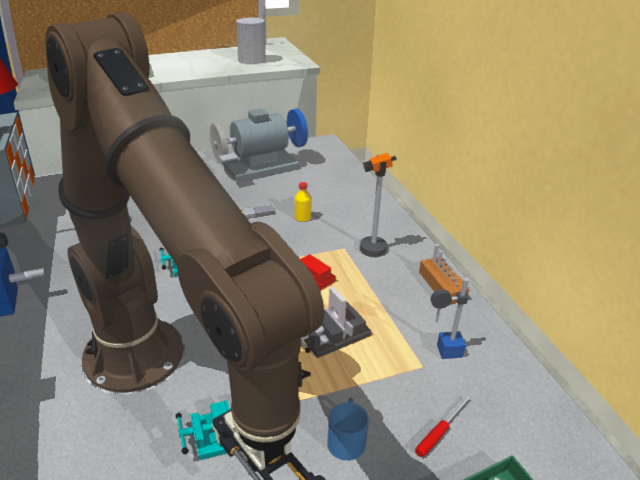

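View pics/top0.png

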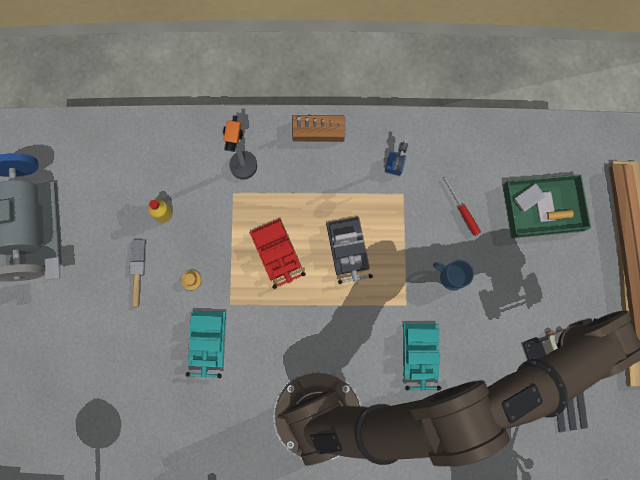

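```bash
python3 - <<'E'
import cv2,numpy as np
s=cv2.imread("pics/side0.png");t=cv2.imread("pics/top0.png")
c=lambda im,x,y,w,h,W,H:cv2.resize(im[y:y+h,x:x+w],(W,H),interpolation=cv2.INTER_CUBIC)
a=np.hstack([c(s,295,270,80,90,320,360)[:, :], c(s,340,140,80,90,320,360)])
b=np.hstack([c(t,315,205,64,48+16,320,320),c(t,205,105,64,64,320,320)])
cv2.imwrite("pics/c1.png",np.hstack([np.vstack([a[:300,:320],b[:300,:320]]),np.vstack([a[:300,320:],b[:300,320:]])]))
E
```

```text
(no output)
```

View pics/c1.png

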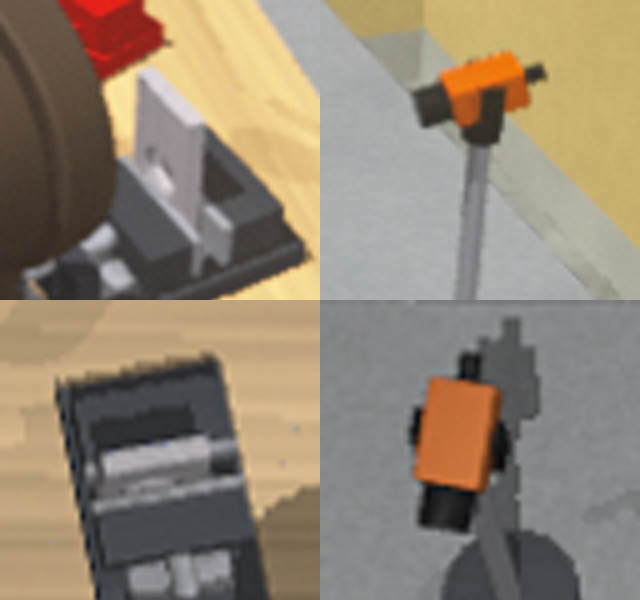

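The plate stands upright in the dark vise. The side view has the plate at about (338,310) with its bare, bored face towards the robot, so the blue face points +x away from the robot. The top view has it at (346,238).

Candidates are the dark steel vise at top (348,248), the red one at (276,252) and the turquoise ones at (207,342) and (421,352). Only the dark one fits, because it is steel-coloured and holds the plate. The orange camera is at side (380,162) and top (232,132), with the barrel facing left and down towards the robot.

Next come enlarged crops for exact pixels.

```bash
cat > h.py <<'E'
import cv2,numpy as np
from cell import *
from scipy.spatial.transform import Rotation as R
np.set_printoptions(precision=4,suppress=True)
P={n:camera_params(n) for n in("side","top")}
def ray(n,uv):
    p=P[n];q=cv2.undistortPoints(np.array(uv,float).reshape(-1,1,2),p["intrinsics"],p["dist"])[:,0]
    d=np.c_[q,np.ones(len(q))]@R.from_rotvec(p["rotation"]).as_matrix().T
    return p["eye"],d/np.linalg.norm(d,axis=1,keepdims=True)
def plane(n,uv,z):
    e,d=ray(n,uv);return e+d*((z-e[2])/d[:,2])[:,None]
def tri(us,ut):
    e,d=ray("side",us);f,g=ray("top",ut);out=[]
    for a,b in zip(d,g):
        t=np.linalg.lstsq(np.c_[a,-b],f-e,rcond=None)[0];p=e+a*t[0];q=f+b*t[1];out.append(np.r_[(p+q)/2,np.linalg.norm(p-q)])
    return np.array(out)
def proj(n,X):
    p=P[n];M=R.from_rotvec(p["rotation"]).as_matrix().T
    return cv2.projectPoints(np.array(X,float).reshape(-1,1,3),cv2.Rodrigues(M)[0],-M@p["eye"],p["intrinsics"],p["dist"])[0][:,0]
def crop(im,x,y,w,h,k):
    c=cv2.resize(im[y:y+h,x:x+w],None,fx=k,fy=k,interpolation=cv2.INTER_NEAREST)
    for i in range(0,w,5): cv2.putText(c,str(x+i),(i*k,8),0,.3,(255,0,255),1);cv2.line(c,(i*k,0),(i*k,c.shape[0]),(255,0,255),1) if i%10==0 else 0
    for j in range(0,h,5): cv2.putText(c,str(y+j),(0,j*k+4),0,.3,(255,0,255),1);cv2.line(c,(0,j*k),(c.shape[1],j*k),(255,0,255),1) if j%10==0 else 0
    return c
E
python3 - <<'E'
from h import *
s=cv2.imread("pics/side0.png");t=cv2.imread("pics/top0.png")
print(proj("side",[[.5,0,0]]),proj("top",[[.5,0,0]]))
cv2.imwrite("pics/c2.png",np.hstack([crop(s,360,148,40,40,10),crop(t,213,108,40,40,10)]))
cv2.imwrite("pics/c3.png",np.hstack([crop(s,320,283,40,60,10),crop(t,326,210,40,60,10)]))
E
```

```text
[[322.9673 313.0729]] [[318.9808 245.1348]]
```

View pics/c2.png

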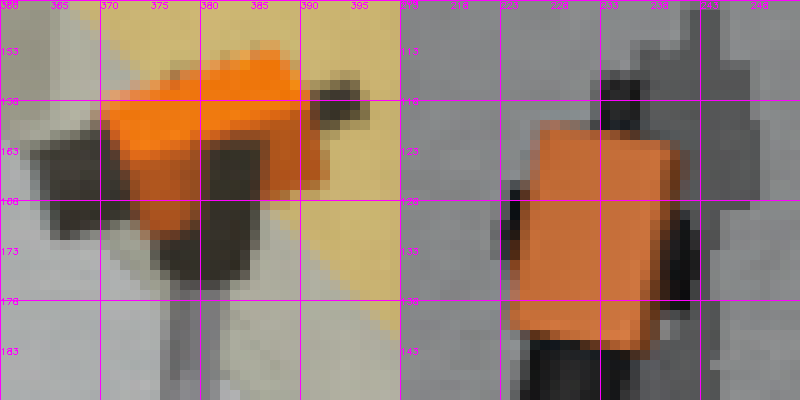

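View pics/c3.png

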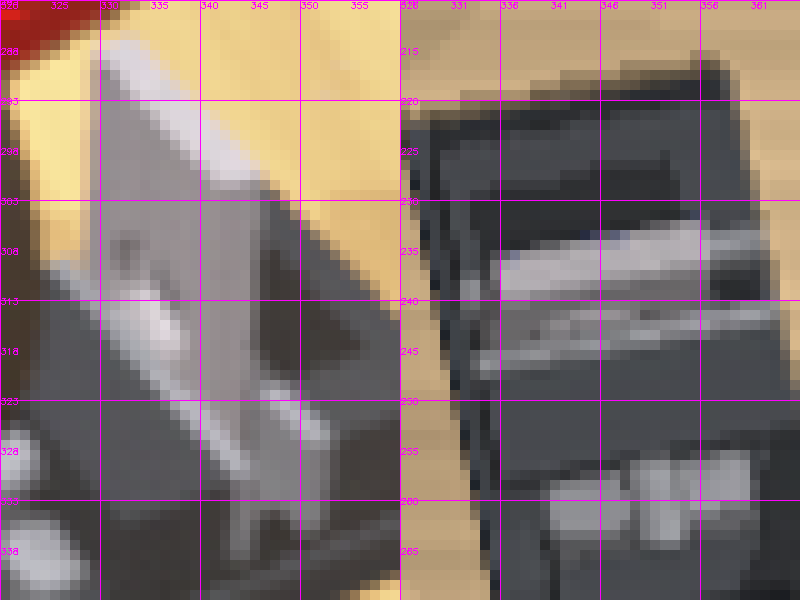

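The side view shows the bare -x face with the bore at about (334,314). Its top face has corners at (329.5,287.8), (341.3,301.2), (345.3,299.7) and (333.5,286.5). In the top view the thin top face runs from (336,237) to (356,234), with blue fringe pixels on its upper (+x) edge, so blue points +x, which confirms the choice. Box corners of the inspection camera are readable in both views.

```bash
cat >> h.py <<'E'
from scipy.optimize import least_squares
def fit(model,side,top,x0):   # rigid pose from labelled corner pixels of both views
    def f(x):
        Q=R.from_rotvec(x[3:]).apply(model)+x[:3]
        return np.concatenate([((proj(n,Q)-uv)[~np.isnan(uv[:,0])]).ravel() for n,uv in(("side",side),("top",top))])
    r=least_squares(f,x0,loss="soft_l1");return r.x,f(r.x)
E
python3 - <<'E'
from h import *
n=[np.nan]*2
ps=np.array([[329.5,287.8],[341.3,301.2],[345.3,299.7],[333.5,286.5]]);pt=np.array([[335.6,239.2],[355.8,235.8],[355.8,231.8],[335.6,235.2]])
T=tri(ps,pt);print("plate top",T,T.mean(0));d=T[0]+T[3]-T[1]-T[2];print("yaw",np.degrees(np.arctan2(-d[0],d[1])),np.linalg.norm(d[:3])/2)
m=np.array([[-1,1,1],[-1,-1,1],[1,-1,1],[1,1,1.]])*[.006,.03,0]
x,r=fit(m,ps,pt,np.r_[T.mean(0)[:3],0,0,.1]);print("fit",x,r)
# camera box: front+y, front-y, rear-y, rear+y (top face), rear-y bottom
bs=np.array([[369.6,159.0],[372.8,163.3],[390.7,157.3],[387.3,152.0],[392,166.3]]);bt=np.array([[223.6,140.3],[236.6,142.6],[239.8,122.2],[226.8,120.0],n])
B=tri(bs[:4],bt[:4]);print("box",B,B.mean(0))
for dims in([55,36,30],[55,30,36]):
    m=np.array([[-1,1,1],[-1,-1,1],[1,-1,1],[1,1,1],[1,-1,-1.]])*np.array(dims)/2000
    x,r=fit(m,bs,bt,np.r_[B.mean(0)[:3]-[0,0,.015],0,.3,-.1]);A=R.from_rotvec(x[3:]).as_matrix()
    print(dims,"c",x[:3],"ax",A[:,0],"pitch",np.degrees(np.arcsin(A[2,0])),"yaw",np.degrees(np.arctan2(A[1,0],A[0,0])),"roll",np.degrees(A[2,1]));print(r.round(1))
    print("lens",x[:3]-.05*A[:,0],"px",proj("side",[x[:3]-.05*A[:,0]]),proj("top",[x[:3]-.05*A[:,0]]))
t=cv2.imread("pics/top0.png")
print("foot",plane("top",[[243.5,165.5]],.012),plane("side",[[374,246]],.012))
# subpixel box edges in top by orange mask rect
for nm,(X,Y) in(("top",(213,108)),("side",(355,145))):
    im=cv2.imread(f"pics/{nm}0.png")[Y:Y+45,X:X+45].astype(int);k=(im[:,:,2]-im[:,:,0]>60).astype(np.uint8)
    print(nm,cv2.minAreaRect(cv2.findNonZero(k)))
E
```

```text
plate top [[ 0.4967 -0.044   0.1219  0.0023]
 [ 0.5062 -0.1007  0.1221  0.0016]
 [ 0.5169 -0.1006  0.124   0.0009]
 [ 0.5075 -0.044   0.1233  0.0017]] [ 0.5068 -0.0723  0.1229  0.0016]
yaw 9.499484737305327 0.05739830920640629
fit [ 0.5069 -0.0723  0.1229 -0.0472  0.0064  0.1461] [-0.5481  0.085  -0.2959  0.0119  0.0373  0.0946 -0.3101  0.0616 -0.0825
 -0.3562  0.916  -0.1196  0.2429 -0.2744 -0.7274 -0.5157]
box [[0.7224 0.2538 0.3021 0.0018]
 [0.7156 0.2191 0.3059 0.0034]
 [0.7654 0.2107 0.3215 0.003 ]
 [0.7713 0.2446 0.3216 0.0026]] [0.7437 0.2321 0.3128 0.0027]
[55, 36, 30] c [0.7477 0.2303 0.2987] ax [ 0.9373 -0.1603  0.3095] pitch 18.026418665591187 yaw -9.70235963184983 roll -4.106977688249874
[-0.8 -0.3 -1.1  0.3 -0.3 -0.2 -0.2  0.4  0.8  0.2 -0.1  0.1  0.2 -0.1
  0.3 -0.8 -0.1 -0.7]
lens [0.7008 0.2383 0.2832] px [[364.0097 168.4078]] [[230.214  150.2368]]
[55, 30, 36] c [0.7491 0.2327 0.2966] ax [ 0.9352 -0.1481  0.3218] pitch 18.769357140856116 yaw -8.998137082957607 roll 5.074367841300525
[-0.8 -0.6 -1.   0.6 -0.4 -0.1 -0.3 -0.3  0.8  1.   1.   0.3 -0.5 -0.3
 -0.7 -1.1  0.8 -0.6]
lens [0.7023 0.2401 0.2805] px [[364.2064 168.9459]] [[229.696  150.0136]]
foot [[0.7439 0.2309 0.012 ]] [[0.7507 0.2295 0.012 ]]
top ((18.87837791442871, 23.22972869873047), (14.631509780883789, 21.207469940185547), 9.462322235107422)
side ((22.0, 17.5), (35.0, 44.0), 90.0)
```

```bash
cat >> h.py <<'E'
def frame(yaw,pitch):  # lens/plate axes as columns, angles in deg
    return R.from_euler("ZY",[yaw,-pitch],degrees=True).as_matrix()
def toolR(A,s):        # tool z = -plate z, tool y = s*plate x
    z=-A[:,2];y=s*A[:,0];return np.c_[np.cross(y,z),y,z]
def go(p,Rm):
    o=observe();C=R.from_rotvec(o["ee_rot"]);T=R.from_matrix(Rm)
    rv=(C.inv()*T).as_rotvec();d=np.array(p)-o["position"]
    print("turn",rv,"deg",np.degrees(np.linalg.norm(rv)),"| shift after turn",T.inv().apply(d),"before",C.inv().apply(d))
E
python3 - <<'E'
from h import *
n=[np.nan]*2
S=np.array([[369.6,159.0],[372.8,163.3],[390.7,157.3],[387.3,152.0],[392,166.3]]);T=np.array([[223.6,140.3],[236.6,142.6],[239.8,122.2],[226.8,120.0]])
m=np.array([[-1,1,1],[-1,-1,1],[1,-1,1],[1,1,1],[1,-1,-1.]])*[.0275,.018,.015]
def f(x):
    A=frame(x[3],x[4]);Q=m@A.T+x[:3];return np.r_[(proj("side",Q)-S).ravel(),(proj("top",Q[:4])-T).ravel(),(x[2]-.3)/.002]
r=least_squares(f,[.748,.23,.3,-9,18],loss="soft_l1");x=r.x;A=frame(*x[3:]);L=x[:3]-.05*A[:,0]
print(x,"lens",L,"bore",L-.15*A[:,0]);print(f(x).round(1))
o=observe();print("tool axes",R.from_rotvec(o["ee_rot"]).as_matrix())
for s in(1,-1):go([.507,-.0723,.21],toolR(frame(9.3,0),s))
E
```

```text
[ 0.7476  0.2311  0.2993 -9.8158 17.9614] lens [0.7007 0.2393 0.2839] bore [0.5601 0.2636 0.2377]
[-1.  -0.8 -1.   0.5 -0.2  0.1 -0.3 -0.2  0.7  0.1 -0.2  0.   0.4 -0.
  0.5 -0.8 -0.1 -0.8 -0.3]
tool axes [[ 0.9493  0.3143 -0.0005]
 [ 0.3143 -0.9493  0.0013]
 [-0.0001 -0.0014 -1.    ]]
turn [-0.0012 -0.0009 -1.4134] deg 80.98356450418251 | shift after turn [0.4636 0.3908 0.027 ] before [ 0.4586 -0.3966  0.0275]
turn [-0.0009  0.0013  1.7282] deg 99.01649012366612 | shift after turn [-0.4636 -0.3908  0.027 ] before [ 0.4586 -0.3966  0.0275]
```

```bash
python3 -m pendant '[0,0,0,0,0,-0.177,0.0918,0,0,0,0,0,-0.177,0.0918,0,0,0,0,0,-0.177,0.0918,0,0,0,0,0,-0.177,0.0918,0,0,0,0,0,-0.177,0.0918,0,0,0,0,0,-0.177,0.0918,0,0,0,0,0,-0.177,0.0918,0,0,0,0,0,-0.174,0.0918]' 20
python3 -m pendant '[0.058,0.0489,0,0,0,0,0.0918,0.058,0.0489,0,0,0,0,0.0918,0.058,0.0489,0,0,0,0,0.0918,0.058,0.0489,0,0,0,0,0.0918,0.058,0.0489,0,0,0,0,0.0918,0.058,0.0489,0,0,0,0,0.0918,0.058,0.0489,0,0,0,0,0.0918,0.0575,0.0489,0,0,0,0,0.0918,0,0,0,0,0,0,0.0918]'
python3 - <<'E'
from h import *
print(observe()["joints"]);go([.507,-.0723,.101],toolR(frame(9.3,0),1))
s=get_image("side")[:,:,::-1].copy();t=get_image("top")[:,:,::-1].copy()
cv2.imwrite("pics/c4.png",np.hstack([cv2.resize(s[200:350,260:410],(390,390)),cv2.resize(t[170:320,270:420],(390,390))]))
E
```

```text
clock: 1.1
position: [0.1963, -0.5931, 0.2372]
ee_rot: [-2.027, -2.399, -0.001]
force: [-0.2, 0.4, -0.7]
width: 1.001
gripper_force: 0.0
clock: 2.22
position: [0.4553, -0.159, 0.2379]
ee_rot: [-2.024, -2.403, -0.004]
force: [-0.3, -1.6, 1.1]
width: 1.001
gripper_force: 0.0
[ 0.6774  0.2551 -0.545   1.8754  0.1489  1.0505  0.2433]
turn [ 0.0017 -0.0017  0.0084] deg 0.5013806860869409 | shift after turn [0.0772 0.065  0.1369] before [0.0764 0.0655 0.1372]
```

View pics/c4.png

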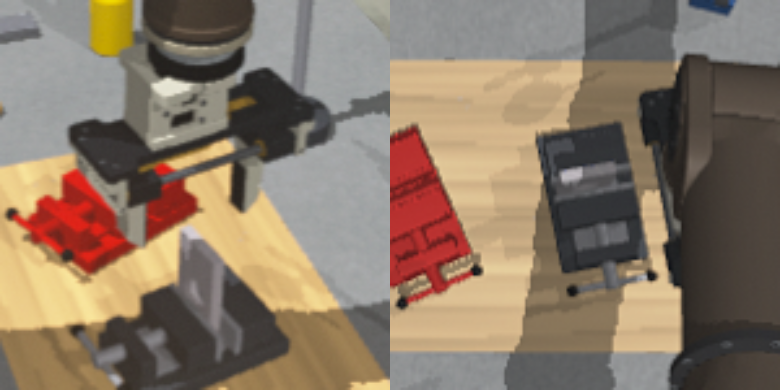

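The gripper hangs to the robot's right of the plate, short of its goal because of the speed limit, with its fingers spread along x. I'll finish the approach and stop just above the plate.

```bash
python3 -m pendant '[0.0257,0.0217,0,0,0,0.004,0.0918,0.0257,0.0217,0,0,0,0.004,0.0918,0.0257,0.0217,0,0,0,0,0.0918,0,0,0.025,0,0,0,0.0918,0,0,0.025,0,0,0,0.0918,0,0,0.025,0,0,0,0.0918,0,0,0,0,0,0,0.0918,0,0,0,0,0,0,0.0918]'
python3 - <<'E'
from h import *
go([.507,-.0723,.101],toolR(frame(9.3,0),1))
s=get_image("side")[:,:,::-1].copy()
cv2.imwrite("pics/c5.png",cv2.resize(s[200:350,260:410],(600,600),interpolation=cv2.INTER_CUBIC))
E
```

```text
clock: 3.32
position: [0.5055, -0.079, 0.1634]
ee_rot: [2.046, 2.384, -0.0]
force: [0.6, -0.4, 0.6]
width: 1.003
gripper_force: 0.0
turn [ 0.0003  0.0004 -0.0101] deg 0.579746503719812 | shift after turn [0.0063 0.0026 0.0624] before [0.0064 0.0025 0.0624]
```

View pics/c5.png

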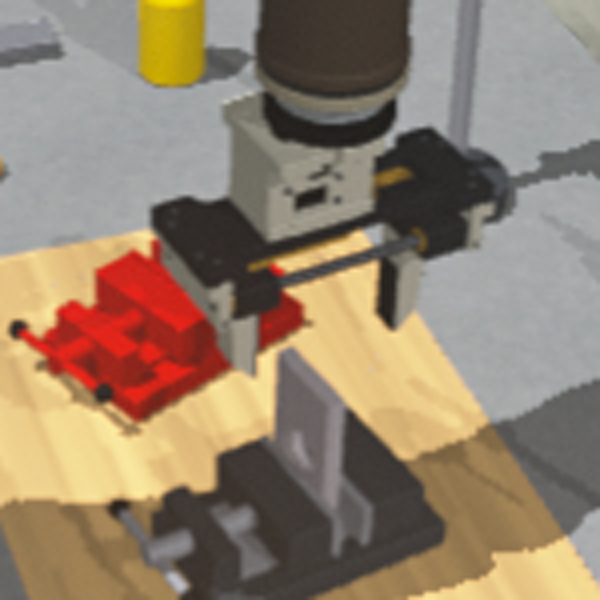

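The fingers straddle the plate from above: finger tips at crop (245,365) and (395,325), plate top at (315,375). I'll make the small correction, descend and close softly.

```bash
python3 -m pendant '[0.0064,0.0025,0.006,0,0,-0.01,0.0918,0,0,0.019,0,0,0,0.0918,0,0,0.019,0,0,0,0.0918,0,0,0.018,0,0,0,0.0918,0,0,0,0,0,0,0.03,0,0,0,0,0,0,0.03,0,0,0,0,0,0,0.03,0,0,0,0,0,0,0.005,0,0,0,0,0,0,0.005,0,0,0,0,0,0,0.005]' 8
python3 - <<'E'
from h import *
o=observe();print(o["width"]*.0918,o["gripper_force"],o["force"]);go([.507,-.0723,.101],toolR(frame(9.3,0),1))
E
```

```text
clock: 4.62
position: [0.5068, -0.0712, 0.1008]
ee_rot: [2.032, 2.396, -0.0]
force: [0.7, 0.0, 0.3]
width: 0.396
gripper_force: 0.0
0.036340491612314875 0.0 [0.7178 0.041  0.3017]
turn [0.0001 0.0001 0.0016] deg 0.09053216232651312 | shift after turn [-0.0011  0.     -0.0002] before [-0.0011  0.     -0.0002]
```

```bash
python3 -m pendant '[0,0,0,0,0,0,0.005,0,0,0,0,0,0,0.005,0,0,0,0,0,0,0.005,0,0,0,0,0,0,0.005,0,0,0,0,0,0,0.005,0,0,0,0,0,0,0.005]' 8
```

```text
clock: 5.38
position: [0.5062, -0.0713, 0.1005]
ee_rot: [-2.032, -2.395, 0.001]
force: [-4.6, -1.1, 0.4]
width: 0.133
gripper_force: 8.0
```

```bash
python3 -m pendant '[0,-0.0008,0,0,0,0,0.005,0,0,0,0,0,0,0.005,0,0,0,0,0,0,0.005]' 10
```

```text
clock: 5.75
position: [0.5057, -0.0713, 0.1005]
ee_rot: [-2.032, -2.396, 0.001]
force: [-3.0, 0.3, -2.7]
width: 0.131
gripper_force: 10.0
```

```bash
python3 -m pendant '[0,-0.0012,0,0,0,0,0.005,0,0,0,0,0,0,0.005,0,0,0,0,0,0,0.005]' 30; python3 -m pendant '[0,0,-0.01,0,0,0,0.005,0,0,-0.02,0,0,0,0.005,0,0,-0.03,0,0,0,0.005,0,0,-0.04,0,0,0,0.005,0,0,-0.04,0,0,0,0.005,0,0,0,0,0,0,0.005,0,0,0,0,0,0,0.005]'
python3 - <<'E'
from h import *
s=get_image("side")[:,:,::-1].copy();t=get_image("top")[:,:,::-1].copy()
cv2.imwrite("pics/s6.png",s);cv2.imwrite("pics/t6.png",t)
cv2.imwrite("pics/c6.png",crop(s,305,205,80,80,7))
A=frame(-9.8158,18);B=np.array([.7007,.2393,.2839])-.15*A[:,0]
g=B+A[:,2]*(.060-.025)  # TCP sits ~25 mm below top edge
print("target tcp",g);go(g,toolR(A,1))
E
```

```text
clock: 6.12
position: [0.5051, -0.0715, 0.1008]
ee_rot: [2.032, 2.396, 0.001]
force: [-2.6, -0.8, -3.3]
width: 0.13
gripper_force: 29.9
clock: 7.0
position: [0.5049, -0.0715, 0.2408]
ee_rot: [2.032, 2.395, 0.001]
force: [-0.3, 0.6, -2.7]
width: 0.128
gripper_force: 30.0
target tcp [0.5495 0.2655 0.2708]
turn [-0.3126 -0.0528  0.3326] deg 26.32614533811048 | shift after turn [ 0.3398 -0.0027 -0.0335] before [ 0.3251  0.0996 -0.031 ]
```

View pics/c6.png

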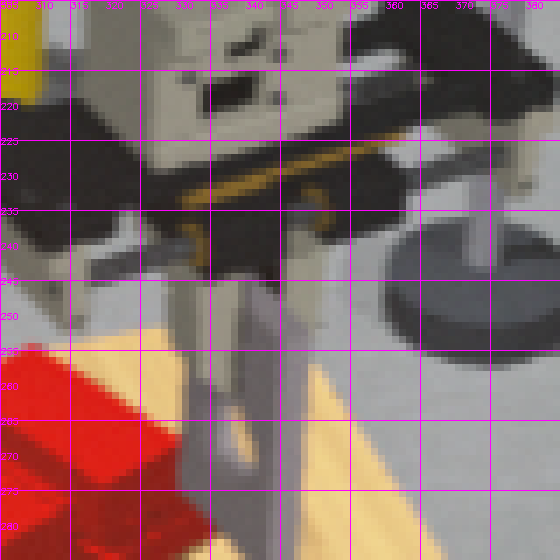

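The plate is held at its upper end, the bore is clear below the finger at about (339,268), and it is out of the vise. Next I turn it and carry it to the camera.

```bash
python3 -m pendant '[0,0,-0.006,-0.052,-0.0088,0.0554,0.005,0,0,-0.006,-0.052,-0.0088,0.0554,0.005,0,0,-0.006,-0.052,-0.0088,0.0554,0.005,0,0,-0.006,-0.052,-0.0088,0.0554,0.005,0,0,-0.005,-0.052,-0.0088,0.0554,0.005,0,0,-0.005,-0.0526,-0.0088,0.0556,0.005]'
python3 -m pendant '[0.02,0,0,0,0,0,0.005,0.04,0,0,0,0,0,0.005,0.04,0,0,0,0,0,0.005,0.04,0,0,0,0,0,0.005,0.04,0,0,0,0,0,0.005,0.04,0,0,0,0,0,0.005,0.04,0,0,0,0,0,0.005,0.04,0,0,0,0,0,0.005,0.02,0,0,0,0,0,0.005,0,0,0,0,0,0,0.005]'
python3 - <<'E'
from h import *
A=frame(-9.8158,18);B=np.array([.7007,.2393,.2839])-.15*A[:,0]
go(B+A[:,2]*.0355+A[:,1]*.001,toolR(A,1));print(observe()["joints"])
E
```

```text
clock: 7.85
position: [0.5, -0.071, 0.2734]
ee_rot: [2.21, 1.856, 0.296]
force: [0.6, 0.4, -1.2]
width: 0.128
gripper_force: 30.0
clock: 9.1
position: [0.5544, 0.2461, 0.2729]
ee_rot: [2.206, 1.863, 0.294]
force: [0.3, -0.7, -1.4]
width: 0.125
gripper_force: 30.0
turn [-0.0011 -0.0009  0.0029] deg 0.18650476701163504 | shift after turn [ 0.0192 -0.0084 -0.0011] before [ 0.0192 -0.0083 -0.0011]
[-0.1018  0.3283 -0.6908  1.7634  0.5504  0.9918 -1.1908]
```

```bash
python3 -m pendant '[0.01,-0.004,0,0,0,0.003,0.005,0.009,-0.0043,-0.001,0,0,0,0.005,0,0,0,0,0,0,0.005,0,0,0,0,0,0,0.005,0,0,0,0,0,0,0.005]'
python3 - <<'E'
from h import *
A=frame(-9.8158,18);B=np.array([.7007,.2393,.2839])-.15*A[:,0]
go(B+A[:,2]*.0355+A[:,1]*.001,toolR(A,1));print(observe()["dq"])
s=get_image("side")[:,:,::-1].copy();t=get_image("top")[:,:,::-1].copy()
cv2.imwrite("pics/s7.png",s);cv2.imwrite("pics/t7.png",t)
print(proj("side",[B]),proj("top",[B]))
c=lambda im,x,y:crop(im,x,y,80,80,5)
cv2.imwrite("pics/c7.png",np.hstack([c(s,305,140),c(t,205,115)]))
cv2.imwrite("pics/c8.png",crop(s,302,150,50,60,10))
E
```

```text
clock: 9.72
position: [0.5506, 0.2638, 0.2728]
ee_rot: [2.211, 1.854, 0.296]
force: [-0.9, -0.6, -2.8]
width: 0.133
gripper_force: 30.0
turn [ 0.0016  0.0005 -0.0038] deg 0.23670268469755332 | shift after turn [ 0.0024 -0.0019  0.0009] before [ 0.0024 -0.0019  0.0009]
[ 0.0008  0.0011  0.0002  0.0002  0.0008  0.0012 -0.0012]
[[313.5638 185.5718]] [[221.0916 206.5923]]
```

View pics/c7.png

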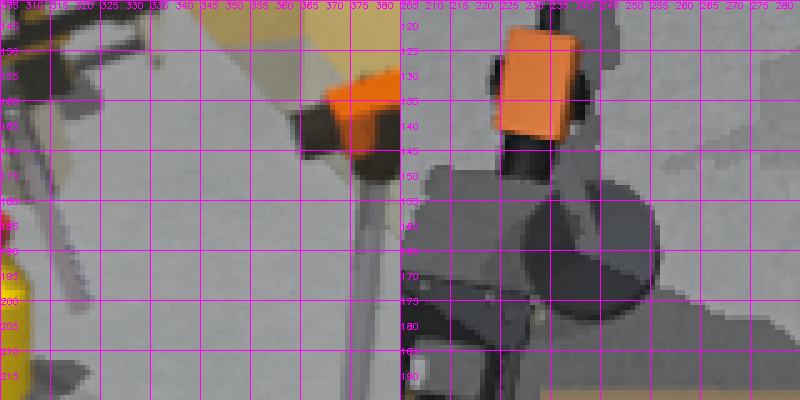

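In the side view the plate is seen nearly edge-on, with its lower edge at about (320,200) and tilted parallel to the camera. In the top view the gripper body, around (215,175), clears the barrel. I'll check the lens estimate against the barrel's rim pixels.

```bash
python3 - <<'E'
from h import *
A=frame(-9.8158,18);L=np.array([.7007,.2393,.2839]);a=np.linspace(0,2*np.pi,72,endpoint=False)
rim=L+.014*(np.cos(a)[:,None]*A[:,1]+np.sin(a)[:,None]*A[:,2])
for n,(x,y,w,h) in(("side",(352,155,26,24)),("top",(216,138,26,18))):
    g=cv2.cvtColor(cv2.imread(f"pics/{n}0.png"),cv2.COLOR_BGR2GRAY)[y:y+h,x:x+w].astype(int)
    p=proj(n,rim);print(n,"pred rim u",p[:,0].min(),p[:,0].max(),"v",p[:,1].min(),p[:,1].max())
    print("cols",x,"rows",y)
    for j,r in enumerate(g):print(y+j,*r)
E
```

```text
side pred rim u 362.20006881368516 365.52468849021164 v 163.33753224502775 172.76778887212646
cols 352 rows 155
155 173 172 164 157 151 149 148 150 146 147 148 147 146 161 171 172 173 172 171 171 170 175 177 179 158 130
156 170 170 171 163 154 150 149 149 149 149 147 147 147 163 171 173 173 176 173 172 171 168 169 165 145 132
157 171 170 171 170 161 155 150 149 149 148 148 148 149 166 172 173 174 174 172 173 164 154 153 147 141 141
158 171 170 170 172 169 157 151 149 148 150 150 147 151 166 174 175 176 165 155 154 148 144 144 143 142 142
159 167 169 166 167 168 166 155 148 150 151 149 149 156 168 172 177 173 146 137 144 142 142 144 144 145 144
160 168 167 167 168 169 169 163 148 149 156 158 159 163 168 173 171 145 114 104 135 146 145 146 144 143 144
161 167 167 168 168 169 168 167 167 152 155 159 164 161 140 129 115 86 74 70 118 143 144 146 144 146 149
162 169 168 167 166 168 166 167 171 167 150 139 127 107 84 73 62 59 58 58 90 133 145 148 145 138 133
163 168 168 166 165 167 168 167 169 172 170 134 88 65 59 60 59 61 57 56 66 115 132 131 125 117 112
164 168 167 167 168 167 167 168 169
[... 2647 characters left out ...]
89 92 91 90 85 89
149 140 134 132 135 137 137 137 141 91 28 28 38 46 46 36 28 27 23 21 83 91 93 89 90 86 87
150 139 137 136 137 136 137 138 140 122 89 73 73 69 58 55 41 32 18 40 103 93 91 89 90 89 83
151 139 135 135 136 136 138 139 140 140 141 142 136 141 118 119 100 80 65 71 107 91 90 91 91 90 79
152 134 133 137 140 139 141 140 139 139 138 140 140 140 140 141 142 144 143 146 141 96 88 92 90 92 87
153 135 136 141 141 139 139 137 137 138 135 137 141 142 139 138 139 141 137 135 90 68 85 91 90 92 91
154 137 138 138 137 138 139 138 134 137 137 137 140 140 138 135 139 142 101 74 65 63 83 91 91 91 92
155 136 138 137 136 138 141 140 138 138 140 139 141 139 136 134 138 134 86 66 66 67 80 89 91 89 92
```

View pics/c8.png

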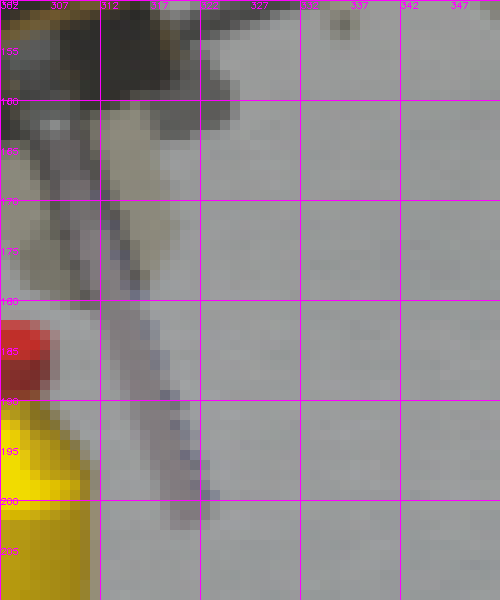

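The side crop shows the plate's near end face, with bottom corners at about (318,202) on the bare side and (322.5,200) on the blue side. The barrel rim sits about 1 px higher in the side view than predicted. I'll refit the lens using both the rim and the held plate as a common reference.

```bash
python3 - <<'E'
from h import *
o=observe();Rt=R.from_rotvec(o["ee_rot"]).as_matrix();X,Y,Z=Rt[:,1],Rt[:,0],-Rt[:,2]
b=o["position"]-.0355*Z-.001*Y
pts=np.array([b-.04*Z-.03*Y-.006*X,b-.04*Z-.03*Y+.006*X])
pp=proj("side",pts);obs=np.array([[317.8,202.],[322.3,199.8]]);print("plate pred",pp,"obs-pred",obs-pp)
S=np.array([[369.6,159.0],[372.8,163.3],[390.7,157.3],[387.3,152.0],[392,166.3]]);T=np.array([[223.6,140.3],[236.6,142.6],[239.8,122.2],[226.8,120.0]])
m=np.array([[-1,1,1],[-1,-1,1],[1,-1,1],[1,1,1],[1,-1,-1.]])*[.0275,.018,.015]
a=np.linspace(0,2*np.pi,90);circ=np.c_[0*a-.05,.014*np.cos(a),.014*np.sin(a)]
def f(x):
    A=frame(x[3],x[4]);Q=m@A.T+x[:3];C=circ@A.T+x[:3];cs=proj("side",C)+x[5:7];ct=proj("top",C)+x[7:9]
    return np.r_[(proj("side",Q)+x[5:7]-S).ravel(),(proj("top",Q[:4])+x[7:9]-T).ravel(),
     2*(cs[:,0].min()-362.3),2*(cs[:,1].min()-162.3),2*(cs[:,1].max()-171.4),ct[:,0].min()-224.2,ct[:,0].max()-234.7,2*(ct[:,1].max()-151.2),
     (x[2]-.3)/.0007,x[5:]/.7,((x[5:7]-(obs-pp).mean(0))/.5)*W]
for W in(0,1):
    r=least_squares(f,[.748,.23,.3,-9,18,0,0,0,0],loss="soft_l1");x=r.x;A=frame(x[3],x[4]);L=x[:3]-.05*A[:,0]
    print(W,x,"lens",L,"bore",L-.15*A[:,0]);print(f(x).round(1))
    B=L-.15*A[:,0];go(B+A[:,2]*.0355+A[:,1]*.001,toolR(A,1))
E
```

```text
plate pred [[318.0239 202.9039]
 [322.0568 201.4992]] obs-pred [[-0.2239 -0.9039]
 [ 0.2432 -1.6992]]
0 [ 0.7472  0.2315  0.3    -9.6758 15.243   0.2512 -0.0753 -0.0345  0.2478] lens [0.6997 0.2396 0.2868] bore [0.557  0.264  0.2474]
[-0.7 -1.6 -0.8 -0.3  0.2  0.1  0.1 -0.2  0.7  0.3 -0.4  0.1  0.2 -0.
  0.4 -0.7 -0.2 -0.7 -0.  -0.1  0.8 -0.   0.1  0.3 -0.   0.4 -0.1 -0.
  0.4  0.   0. ]
turn [ 0.0497  0.0009 -0.0061] deg 2.8683637820753165 | shift after turn [ 0.0021 -0.0005 -0.0093] before [ 0.0021 -0.0001 -0.0094]
1 [ 0.7473  0.2306  0.2998 -9.9888 15.8262  0.1063 -0.4499 -0.2934  0.2184] lens [0.6999 0.2389 0.2862] bore [0.5578 0.2639 0.2453]
[-0.8 -1.7 -0.8 -0.4  0.1 -0.2  0.  -0.4  0.7  0.  -0.4  0.1  0.2  0.
  0.6 -0.6 -0.  -0.7 -0.  -0.2  0.7  0.1  0.2  0.3 -0.3  0.2 -0.6 -0.4
  0.3  0.2  1.7]
turn [ 0.0395 -0.0007 -0.0008] deg 2.2642789734977606 | shift after turn [ 0.0022 -0.0007 -0.0071] before [ 0.0022 -0.0004 -0.0071]
```

```bash
python3 - <<'E'
from h import *
def corners(p,A,dz):
    b=np.array(p)-.001*A[:,1]+A[:,2]*dz
    return np.array([b+A@np.array([i*.006,j*.03,0]) for i,j in((-1,1),(-1,-1),(1,-1),(1,1))])
A=frame(9.3,0)
ps=np.array([[329.5,287.8],[341.3,301.2],[345.3,299.7],[333.5,286.5]]);pt=np.array([[335.6,239.2],[355.8,235.8],[355.8,231.8],[335.6,235.2]])
for nm,o in(("side",ps),("top",pt)):print("vise",nm,(o-proj(nm,corners([.505,-.0715,.1008],A,.0242))).round(1).tolist())
print("s6 pred bottom",proj("side",corners([.5049,-.0715,.2408],A,-.0755)).round(1).tolist())
im=cv2.imread("pics/s6.png");h=cv2.cvtColor(im,cv2.COLOR_BGR2HSV)[268:300,322:356]
print("s6 saturation cols 322.."); [print(268+j,*r) for j,r in enumerate(h[:,:,1])]
im=cv2.imread("pics/s7.png")[194:208,308:330]
print("s7 blue-minus-green/gray cols 308")
g=im.astype(int);[print(194+j,*r) for j,r in enumerate(g[:,:,1])]
E
```

```text
vise side [[1.3, 0.7], [0.7, 0.0], [0.4, 0.0], [1.1, 0.9]]
vise top [[-0.1, -0.2], [-1.0, -0.3], [-0.3, -0.1], [0.6, -0.0]]
s6 pred bottom [[328.7, 274.2], [341.3, 288.1], [345.7, 286.7], [333.0, 272.8]]
s6 saturation cols 322..
268 229 229 231 231 228 230 232 225 170 56 15 22 14 17 14 13 47 97 102 63 20 20 16 17 15 16 79 104 105 108 109 109 107 107
269 229 229 229 226 226 228 224 210 140 46 18 17 20 17 13 14 18 83 105 74 20 19 18 11 15 19 77 104 106 108 108 110 110 106
270 231 230 231 227 219 215 216 202 126 45 18 22 19 20 13 16 14 53 87 77 24 17 16 15 15 15 75 102 107 107 109 110 112 111
271 230 227 225 218 213 210 207 199 105 22 17 20 22 19 18 18 18 16 38 40 19 21 18 13 15 16 78 106 106 104 105 109 112 111
272 221 220 212 208 204 214 212 203 105 24 18 20 20 23 19 16 18 13 17 16 22 14 16 17 13 19 91 108 108 108 108 108 110 110
273 212 208 208 208 209 208 208 198 109 22 18 22 17 15 21 17 19 19 19 15 24 18 16 16 11 18 94 107 104 107 107 107 106 110
274 205 205 204 209 206 203 209 201 113 32 17 22 22 22 22 19 22 18 20 20 17 16 16 18 15 22 94 107 104 107 106 106 104 106
275 205 206 208
[... 3925 characters left out ...]
 157 158 140 125 124 123 130 148 156 156 156 155 157 157
201 141 131 128 140 153 157 157 157 159 156 146 130 121 122 131 148 157 160 158 156 156 155
202 136 134 129 141 155 156 157 154 156 156 148 134 130 138 149 157 159 158 159 157 157 156
203 136 134 126 142 152 154 154 154 154 153 155 152 152 156 158 158 155 158 158 157 157 157
204 138 131 127 139 154 154 154 156 156 155 155 157 155 157 155 155 155 155 152 153 153 154
205 138 132 127 139 153 153 155 156 156 154 153 154 156 155 154 154 157 154 155 154 153 154
206 137 131 126 140 156 157 155 153 156 153 155 154 155 156 156 153 155 154 154 154 153 156
207 136 131 126 141 156 156 156 155 154 154 155 154 155 156 156 154 153 153 155 153 152 155
```

```bash
python3 - <<'E'
from h import *
s=cv2.imread("pics/side0.png").astype(float);t=cv2.imread("pics/top0.png").astype(float)
def cross(v,lo,hi):  # first crossing of mid-level going along v
    m=(lo+hi)/2;i=np.where((v[:-1]-m)*(v[1:]-m)<=0)[0]
    return i[0]+(m-v[i[0]])/(v[i[0]+1]-v[i[0]]) if len(i) else np.nan
def line(n,pts):
    p=np.array(pts);p=p[~np.isnan(p).any(1)]
    for _ in range(2):
        c=np.polyfit(p[:,0],p[:,1],1);r=p[:,1]-np.polyval(c,p[:,0]);p=p[abs(r)<max(2*r.std(),.15)]
    return c,len(p),r.std()
E={}
b=s[:,:,0] # blue channel: orange ~20, wall ~110+
E["upper+y"]=line(0,[(u,146+cross(b[146:162,u],b[148,u],25)) for u in range(373,386)])
r=s[:,:,2] # red: top face 240, side face 170
E["ridge-y"]=line(0,[(u,152+cross(r[152:170,u][np.argmax(r[152:160,u]):],240,170)+np.argmax(r[152:160,u])) for u in list(range(374,379))+list(range(386,390))])
g=s[:,:,1]
E["barrel top"]=line(0,[(u,156+cross(g[156:166,u],g[157,u],60)) for u in range(363,369)])
E["barrel bot"]=line(0,[(u,175-cross(g[166:176,u][::-1],g[175,u],50)) for u in range(366,371)])
for k,v in E.items():print(k,v)
b=t[:,:,0];rr=t[:,:,2]-t[:,:,0]
Lf=line(0,[(v,218+cross(rr[v,218:236],0,100)) for v in range(123,139)]);Rt=line(0,[(v,245-cross(rr[v,228:246][::-1],0,70)) for v in range(125,140)])
print("top left edge du/dv",Lf,"right",Rt)
h=np.array([.018,.015])
for yaw in(-9,-10,-11):
  for p in(14,16,18,20):
    A=frame(yaw,p);c=np.array([.7475,.231,.3])
    def sl(n,y,z,x0=-.0275,x1=.0275):
        q=proj(n,[c+A@[x0,y,z],c+A@[x1,y,z]]);return q[1]-q[0]
    f=lambda d:round(d[1]/d[0],3)
    print(yaw,p,"up",f(sl("side",.018,.015)),"ridge",f(sl("side",-.018,.015)),"bar",f(sl("side",0,0,-.05,-.03)),"top L",*[round(1/f(sl("top",y,.015)),3) for y in(.018,-.018)],round(1/f(sl("top",-.018,-.015)),3))
E
```

```text
upper+y (array([ -0.3364, 282.2017]), 13, np.float64(0.2043890254772886))
ridge-y (array([ -0.3199, 283.0781]), 8, np.float64(0.05179279346316076))
barrel top (array([ -0.4046, 309.3342]), 6, np.float64(0.10279035674934409))
barrel bot (array([ -0.2609, 267.0054]), 5, np.float64(0.057459671824843954))
top left edge du/dv (array([ -0.1674, 246.2584]), 16, np.float64(0.16168622348378012)) right (array([ -0.1701, 261.9519]), 15, np.float64(0.24750140734460668))
-9 14 up -0.285 ridge -0.286 bar -0.287 top L -0.157 -0.157 -0.157
-9 16 up -0.319 ridge -0.319 bar -0.32 top L -0.15 -0.151 -0.151
-9 18 up -0.353 ridge -0.353 bar -0.354 top L -0.144 -0.145 -0.146
-9 20 up -0.387 ridge -0.387 bar -0.388 top L -0.137 -0.14 -0.14
-10 14 up -0.276 ridge -0.277 bar -0.278 top L -0.174 -0.174 -0.174
-10 16 up -0.309 ridge -0.31 bar -0.311 top L -0.167 -0.168 -0.168
-10 18 up -0.343 ridge -0.344 bar -0.345 top L -0.16 -0.162 -0.162
-10 20 up -0.378 ridge -0.378 bar -0.379 top L -0.153 -0.156 -0.156
-11 14 up -0.267 ridge -0.268 bar -0.269 top L -0.191 -0.191 -0.191
-11 16 up -0.301 ridge -0.301 bar -0.302 top L -0.184 -0.185 -0.185
-11 18 up -0.334 ridge -0.334 bar -0.335 top L -0.177 -0.179 -0.179
-11 20 up -0.369 ridge -0.368 bar -0.369 top L -0.17 -0.173 -0.173
```

```bash
cat >> h.py <<'E'
AF=frame(-10.2,16.8);LF=np.array([.6999,.2391,.2858]);BF=LF-.15*AF[:,0]
E
python3 - <<'E'
from h import *
print(BF);go(BF+AF[:,2]*.0355+AF[:,1]*.001,toolR(AF,1))
E
```

```text
[0.5586 0.2645 0.2424]
turn [ 0.0225 -0.0018  0.0027] deg 1.3026424217507235 | shift after turn [ 0.003  -0.0013 -0.0042] before [ 0.003  -0.0012 -0.0042]
```

```bash
python3 -m pendant '[0.003,-0.0012,-0.0042,0.0225,-0.0018,0.0027,0.005,0,0,0,0,0,0,0.005,0,0,0,0,0,0,0.005,0,0,0,0,0,0,0.005,0,0,0,0,0,0,0.005]'
python3 - <<'E'
from h import *
go(BF+AF[:,2]*.0355+AF[:,1]*.001,toolR(AF,1))
o=observe();Rt=R.from_rotvec(o["ee_rot"]).as_matrix();X,Y,Z=Rt[:,1],Rt[:,0],-Rt[:,2]
b=o["position"]-.0355*Z-.001*Y
print("pred corners",proj("side",[b-.04*Z-.03*Y-.006*X,b-.04*Z-.03*Y+.006*X]))
im=get_image("side").astype(int)[190:208,308:332,1]
for j,r in enumerate(im):print(190+j,*r)
E
```

```text
clock: 10.45
position: [0.5484, 0.2677, 0.2763]
ee_rot: [2.227, 1.864, 0.275]
force: [-0.1, 0.1, -1.7]
width: 0.128
gripper_force: 30.0
turn [-0.0002 -0.0001  0.0006] deg 0.03720987368409369 | shift after turn [-0.0003  0.0003 -0.0001] before [-0.0003  0.0003 -0.0001]
pred corners [[316.2894 201.4738]
 [320.3491 200.1514]]
190 154 156 154 155 155 146 131 125 123 123 143 158 160 157 158 157 157 157 157 156 156 156 160 160
191 148 155 153 153 158 153 135 124 123 127 135 150 158 159 158 159 160 158 157 158 158 157 157 157
192 136 154 154 152 155 155 141 124 124 123 119 139 156 158 158 157 158 157 158 155 158 157 155 154
193 122 143 155 161 158 158 150 134 125 122 125 141 157 157 156 159 158 158 158 156 156 155 156 156
194 121 119 144 156 155 156 150 133 123 127 125 132 152 158 158 158 158 156 154 156 155 154 155 155
195 134 120 134 153 157 155 155 141 125 123 121 107 129 154 159 156 157 157 155 156 156 155 153 154
196 140 129 126 141 153 157 156 147 131 123 123 121 124 143 157 158 158 157 157 157 157 156 157 155
197 148 138 118 133 155 157 156 148 135 123 122 122 121 142 157 158 158 158
[... 324 characters left out ...]

201 141 132 127 140 154 157 160 157 156 145 139 151 158 157 157 157 158 160 161 158 156 155 157 157
202 137 132 129 141 155 158 157 155 155 156 156 157 158 157 160 158 158 160 158 159 157 157 157 157
203 137 133 128 139 153 154 154 155 154 156 157 158 158 158 157 156 157 156 157 157 157 156 157 156
204 137 132 127 141 155 155 154 158 155 155 155 155 156 157 155 157 156 155 153 153 153 154 155 155
205 137 133 126 139 153 154 156 155 157 153 152 154 155 155 155 155 154 154 154 154 152 153 153 153
206 139 133 127 140 157 156 156 155 155 154 155 156 155 157 153 153 155 153 152 153 154 154 156 156
207 136 132 125 140 155 156 157 156 154 154 154 155 157 158 154 153 152 153 153 153 152 154 155 155
```

```bash
python3 -c "
from cell import *
o=observe();print(o['clock'],o['gripper_force'],abs(o['dq']).max());print(sign_off())"
```

```text
10.5 29.97934252023697 0.0022445479851370257
the job is handed in; nothing more can be done
None
```

I handed the job in at 10.5 s: the plate is held still at its upper end, bore clear, blue face to the lens and bore 150 mm from the glass by my estimate, with the camera tilt (about 17°) only certain to 1–2°.

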